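# Shut the small-parts drawers and the parts box by fingertip

### The arm

A 6-joint arm with a two-finger parallel gripper is mounted at the origin on a cart in front of the work surface, level with it; the furniture and walls round the work are solid. World frame = base frame: x ahead of the robot, y to its left, z up, the work surface at z = 0. Lengths are in m, angles in rad, forces in N, time in s.
With the tool pointing down it reaches from about 0.275 to 1 m from the base axis. Payload 8.4 kg.
Tool frame: the origin (TCP) lies on the centre line of the jaws, within the pads' length; the fingertips stand 25 mm ahead of it and the grasp point (between the pads) lies 6 mm ahead of it; z points along the fingers, y is the line along which they close (so a half turn about z gives the same grasp; the last joint's range is limited). The gripper opens to 85 mm and grips with 20 to 120 N. Pads are 22 mm wide; open, the fingers measure 114 mm over their backs; the gripper's body (76 mm by 85 mm) begins 54 mm behind the grasp point. The pads swing forward as they close: fully open they stand 13 mm farther back than shut.
Start: joints at [1.232, 0.353, 1.633, -0, 1.155, -0.002], TCP at [0.207, 0.59, 0.236] pointing down, gripper open.
Joint ranges: [-2.63, 2.63], [-0.92, 2.1], [0.06, 2.66], [-1.3, 4.44], [0, 2.69], [-3.02, 3.02]. Speed limits (rad/s): [2.22, 2.22, 2.79, 3.14, 3.14, 3.14].

### API

Orientations are given as a unit quaternion [w, x, y, z].
In Python, from station import env gives the robot as it stands.
- The arm moves only by the tool move_arm, never from a script. Its argument "increments" is a list that holds one entry, the list of rows, each a list of 7 numbers: the closure, from 0 (fully open) to 1 (shut), then the shift along the tool's x, y, z in units of 40 mm (1.0 is 40 mm), then the turn, a rotation vector about the tool's x, y, z in units of 6 degrees (1.0 is 6 degrees). A call has 1 to 5 rows; each row shifts and turns the commanded pose from where the row before left it, along the tool's axes as they then stand; what a row does not reach is not made up. A row lasts 1/10 s, in which the tool goes at most 50 mm and 8.59 degrees, less where a joint would pass 70% of its speed; a pose out of reach is approached as far as the arm can. A call is refused whole if a number of a shift passes 1 or a number of a turn 1, either way. A call with a gripper value outside its range is refused whole. The fingers move at their own pace and stop on an object; "squeeze" is the grip in N (left out, the last holds). Time passes only in rows, so rows that do not move let the fingers close. It gives the time, the measured TCP pose, the force, the opening and the grip force at its end, in the units of the state.
- env.observe(): the state, without advancing time (a new reading comes with each control period).
- env.grab_frame(name): name is "scene" or "side" or "wrist"; returns a dict with "img" (400x640x3 uint8, red, green, blue), "fx", "fy", "cx", "cy" (pixels), "extrinsics" (4x4, takes a point from camera to world coordinates). Camera axes: x right, y up, looking along -z (the intrinsics and any distortion apply to the point x, -y, -z); pixel columns grow to the right and rows downward; lengths in m; the calibration is good to about 2 mm. A picture is of the moment at which its call begins. There is no depth.
- env.sign_off(): hands the job in; it is judged then, once.
The state is a dict: "t": time; "joint_positions": joint angles; "joint_velocities": joint speeds; "joint_torque": joint torques, N m; "eef_pos": TCP position; "ee_rot": TCP orientation; "wrist_force": force on the tool from outside, world axes, zero at the start; "torque": the same for the moment, N m; "gripper_width": finger opening in m; "gripper_force": force on a finger pad.
Only numpy, scipy, OpenCV 4.12 (cv2) and the standard library are available. Lean on these libraries where they do the work, as an engineer would, in place of code of your own. Each camera call takes 0.05 s, during which the arm holds its last target. There are 200 camera calls.

### The job

Close up the small parts on the open left side of the bench: push both open upper drawers of the little black drawer block there fully shut, and tip the open lid of the small black box over and press it fully shut. Do it all by pushing with the fingertips: pick nothing up, do not shove the block or the box along the bench, and do not disturb the transformer, the capacitor and the glue bottle standing by.

Things in the scene. Friction and masses are not known exactly. Their poses are not given: they have to be found in the camera images.
- parts_drawers: Loose black block of four small drawers (two by two), about 1.2 kg: 115 mm deep (x -61 to 54), 124 wide (y), 75 high. Origin: centre of the underside; its -x is the front, turned toward the robot (yaw -0.1 to 0.35 rad). Only the two upper drawers move. It slides if pushed with over about 5 N. Another block behind the power unit at the right is not meant.
- parts_box: Loose small black conductive box, about 0.3 kg, with a hinged lid standing open: 73 mm deep (x), 86 mm wide (y), 44 mm high when shut. Origin: centre of the underside; its own +x is the hinge side, z up; yaw 1.1 to 2.05 rad, so the hinge is at its left as the robot sees it, the open lid leaning left. It stands to the right of the block and nearer the robot.
- parts_drawers_drawer_3 (a joint): Upper drawer on the left as seen from the robot (block frame y +2 to +60 mm): opening in m, 0 = fully shut, 0.068 = fully out toward the block's -x. Starts at 0.025 to 0.06. Slides with about 0.3 N of friction and stays where it is left.
- parts_drawers_drawer_4 (a joint): Upper drawer on the right as seen from the robot (block frame y -60 to -2 mm): opening in m, 0 = fully shut, 0.068 = fully out. Starts at 0.025 to 0.06. Slides with about 0.3 N of friction and stays where it is left.
- parts_box_lid (a joint): Lid of the box: angle in rad, 0 = shut, 1.88 = fully open, leaning back past upright (1.57). Starts at 1.7 to 1.86. Light hinge with slight friction and damping: past upright toward shut it sinks slowly or stops part-way, so it has to be pushed or pressed down.
- left_lip (a point): Middle of the front edge of the upper left drawer's pull lip (it moves with the drawer), 61 mm above the bench. The lip is 49 mm wide, 5 mm thick (z) and stands 6 mm out of the drawer's flat front, which spans z 40 to 71 mm. With the drawer shut this point lies at x -65, y +31, z 61 mm in the block frame.
- right_lip (a point): The same point on the upper right drawer's lip; with the drawer shut it lies at x -65, y -31, z 61 mm in the block frame.
- lid_hinge (a point): Middle of the lid's hinge axis (along the box's y): x +34, z 31 mm in the box frame.
- lid_edge (a point): Middle of the lid's free edge, on its outer face, 69 mm from the hinge axis; about 95 mm above the bench with the lid open, at x -34, z 42 mm in the box frame when shut. The lid is a plate 66 x 86 mm with a 9 mm rim; its outer face, which is the top when shut, lies 11 mm off the hinge axis.
- pcb_rack: Fixed obstacle: rack of green boards on an open black tote in the middle of the bench, between the robot's start and the work. Origin at x 0.66, y 0.12, z 0.11. The tote spans x 0.51 to 0.82, y 0.03 to 0.34, 115 mm high; the rack on it x 0.51 to 0.81, y 0.03 to 0.22, boards up to 236 mm above the bench. Pass in front of it or above it.
- magnifier_lamp: Fixed obstacle between the robot's start and the work: lamp whose thin upright post stands at x 0.45, y 0.055 (24 mm square, up to 0.55 m high, on a disc foot of 55 mm radius, 52 mm high); from the post's top a boom runs away from the robot, above 0.44 m. Swing past it with the arm drawn in, the tool within about 0.37 m of the base axis. Its origin lies at x 0.67, y 0.03.
- stray_transformer: Loose black and yellow transformer, 34 x 34 x 29 mm, a bystander. Origin: centre of the underside.
- stray_can: Loose black capacitor can, 18 mm across, 28 mm high, upright, a bystander. Origin: centre of the underside.
- stray_glue: Loose white glue bottle with a red tip, 29 mm across, 86 mm high, upright, a bystander. Origin: centre of the underside.

How it is judged:
By the outcome, as a careful person would: the job done as asked, in the order asked, and still so for the second after the job is handed in, with the robot touching nothing.
It also fails if it takes over 64 s, if anything falls off the work surface, if the arm or the gripper's body presses on something with over 40 N, if the wrist force passes 120 N, or if a joint passes its speed limit or range.

## Working session

There is one attempt and no reset: what is moved stays moved. The work goes in short steps, Python scripts to look and compute and a tool call to move; the robot and the scene stay as the last step left them, time stands still between calls to the robot, and variables do not carry over. Pictures are saved under pics/ and viewed, at most 10 in all, crops included, and the job is handed in when it is done.

Besides the shell and the picture viewer there is one more tool, called after ">>>" as name([rows], argument=value, ...), one row to a line, values as JSON. move_arm: Moves the arm, as the interface text tells. Its arguments: {"type":"object","properties":{"increments":{"type":"array","items":{"type":"array","items":{"type":"array","items":{"type":"number"}}}},"squeeze":{"type":"number"}},"required":["increments"]}

```bash
mkdir -p pics
cat > h.py <<'E'
import numpy as np, cv2, json
from station import env
def snap(n,f):
    g=env.grab_frame(n); cv2.imwrite(f'pics/{f}.png',g['img'][:,:,::-1])
    np.savez(f'pics/{f}.npz',**{k:v for k,v in g.items() if k!='img'}); return g
def ray(f,u,v):
    g=np.load(f'pics/{f}.npz'); E=g['extrinsics']
    d=np.array([(u-g['cx'])/g['fx'],-(v-g['cy'])/g['fy'],-1]); return E[:3,3],E[:3,:3]@d
def atz(f,u,v,z):
    o,d=ray(f,u,v); return o+d*(z-o[2])/d[2]
def tri(*obs):
    A=np.zeros((3,3));b=np.zeros(3)
    for f,u,v in obs:
        o,d=ray(f,u,v); d=d/np.linalg.norm(d); P=np.eye(3)-np.outer(d,d); A+=P;b+=P@o
    x=np.linalg.solve(A,b); 
    return x,[float(np.linalg.norm(np.cross(x-ray(*o)[0],ray(*o)[1]/np.linalg.norm(ray(*o)[1])))) for o in obs]
def proj(f,p):
    g=np.load(f'pics/{f}.npz'); E=g['extrinsics']; c=E[:3,:3].T@(np.array(p)-E[:3,3])
    return g['cx']+g['fx']*c[0]/-c[2], g['cy']-g['fy']*c[1]/-c[2]
E
python3 - <<'E'
from h import *
print(env.observe())
for n in ['scene','side','wrist']:
    g=snap(n,n+'0'); print(n,{k:np.round(v,3).tolist() for k,v in g.items() if k!='img'})
a=[cv2.imread(f'pics/{n}0.png') for n in ['scene','side']]
cv2.imwrite('pics/two.png',cv2.resize(np.vstack(a),(480,600),interpolation=cv2.INTER_AREA))
E
```

```text
{'t': 0.0, 'joint_positions': array([ 1.23162673e+00,  3.53674417e-01,  1.63414159e+00,  3.63581830e-05,
        1.15519269e+00, -2.37178515e-03]), 'joint_velocities': array([-0.00158901, -0.00128127, -0.00022224,  0.0001516 ,  0.00208773,
       -0.00022435]), 'joint_torque': array([-3.19324236e-04, -6.05229735e+01, -3.42071056e+01, -7.89407477e-05,
        9.14389151e-03, -6.76246736e-05]), 'eef_pos': array([0.2063569 , 0.58944945, 0.23524208]), 'ee_rot': array([-1.36706818e-04,  1.67611324e-01,  9.85852901e-01, -6.94896031e-04]), 'wrist_force': array([0.67552779, 0.04338795, 0.55096929]), 'torque': array([ 0.03382571, -0.03310773,  0.07279727]), 'gripper_force': 0.0, 'gripper_width': 0.08542240685660164}
scene {'fx': 445.355, 'fy': 445.355, 'cx': 322.969, 'cy': 200.36, 'extrinsics': [[0.544, 0.56, -0.625, -0.054], [-0.839, 0.357, -0.41, -0.099], [-0.006, 0.748, 0.664, 0.721], [0.0, 0.0, 0.0, 1.0]]}
side {'fx': 519.764, 'fy': 519.764, 'cx': 325.845, 'cy': 192.57, 'extrinsics': [[-0.265, 0.479, -0.837, -0.398], [-0.964, -0.115, 0.239, 0.594], [0.018, 0.87, 0.492, 0.645], [0.0, 0.0, 0.0, 1.0]]}
wrist {'fx': 313.808, 'fy': 313.808, 'cx': 320.391, 'cy': 198.244, 'extrinsics': [[0.33, -0.908, -0.258, 0.141], [0.944, 0.317, 0.092, 0.614], [-0.002, -0.274, 0.962, 0.374], [0.0, 0.0, 0.0, 1.0]]}
```

View pics/two.png

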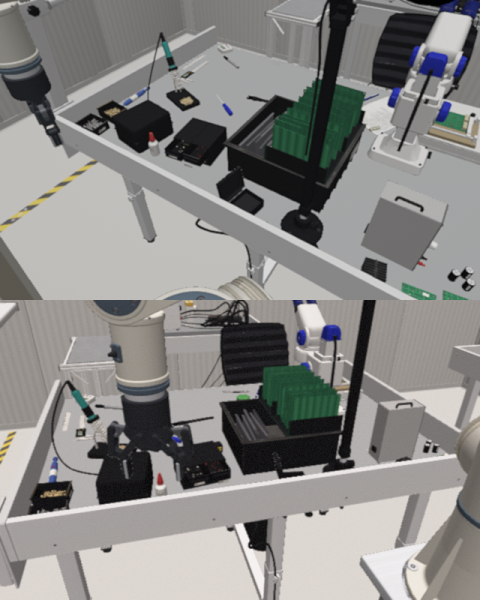

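View pics/wrist0.png

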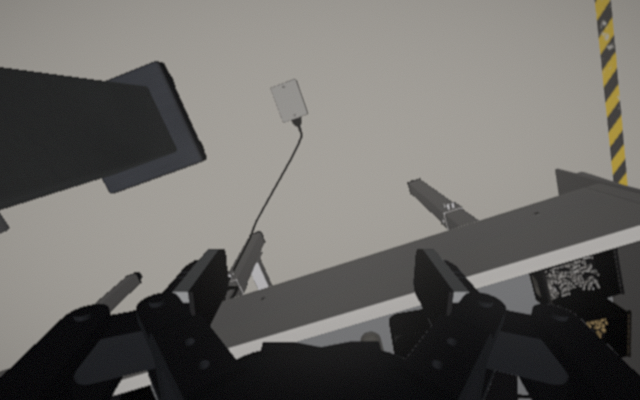

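Run:
```python
from h import *
a=cv2.imread('pics/scene0.png')[100:300,80:400]
cv2.imwrite('pics/c1.png',cv2.resize(a,None,fx=2.5,fy=2.5,interpolation=cv2.INTER_CUBIC))
for z in (0,.06): print([np.round(atz('scene0',u,v,z),3).tolist() for u,v in [(190,165),(260,185),(300,270)]])
```

```text
[[0.553, 0.726, 0.0], [0.588, 0.514, 0.0], [0.417, 0.269, -0.0]]
[[0.502, 0.657, 0.06], [0.535, 0.463, 0.06], [0.378, 0.238, 0.06]]
```

View pics/c1.png

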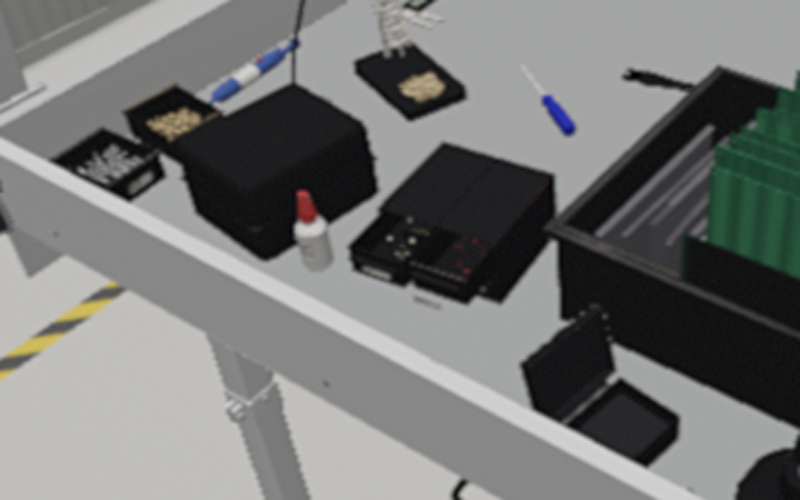

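>>> move_arm([
  [[1,-0.9,-0.1,-0.4,0,0,0],[1,-0.9,-0.1,-0.4,0,0,0],[1,-0.9,-0.1,-0.4,0,0,0],[1,-0.9,-0.1,-0.4,0,0,0],[1,-0.9,-0.1,-0.4,0,0,0]],
])

```text
t: 0.65
eef_pos: [0.3709, 0.5106, 0.3164]
ee_rot: [-0.0, 0.168, 0.986, -0.0]
wrist_force: [-0.2, 0.3, -0.9]
gripper_width: 0.0125
gripper_force: 0.0
```

>>> move_arm([
  [[1,-0.9,-0.1,0,0,0,0],[1,-0.9,-0.1,0,0,0,0],[1,-0.9,-0.1,0,0,0,0],[1,-0.9,-0.1,0,0,0,0],[1,0,0,0,0,0,0]],
])

```text
t: 1.15
eef_pos: [0.5039, 0.4465, 0.3153]
ee_rot: [0.001, 0.169, 0.986, -0.001]
wrist_force: [0.1, -0.0, -0.4]
gripper_width: -0.0004
gripper_force: 0.0
```

Run:
```python
from h import *
print(env.observe()['eef_pos'],env.observe()['wrist_force']);snap('wrist','w1')
```

```text
[0.50388721 0.44651497 0.31533655] [ 0.12835656 -0.0204617  -0.39405702]
```

View pics/w1.png

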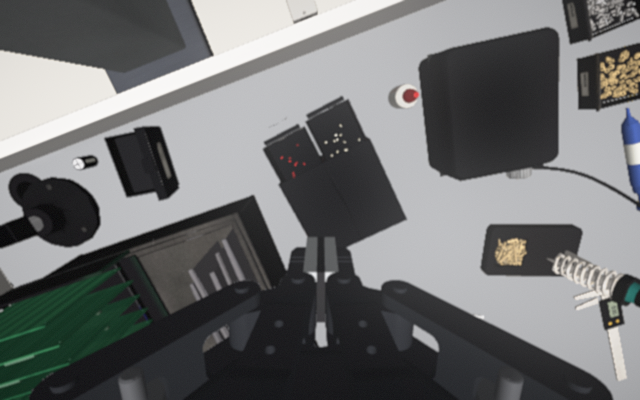

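Run:
```python
from h import *
a=cv2.imread('pics/w1.png'); A=a[85:255,255:415]; B=a[110:280,60:210]
A=np.hstack([A,B]); A=np.clip(A.astype(float)*1.8,0,255).astype('uint8')
cv2.imwrite('pics/c2.png',cv2.resize(A,None,fx=2.5,fy=2.5,interpolation=cv2.INTER_CUBIC))
```

```text
(no output)
```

View pics/c2.png

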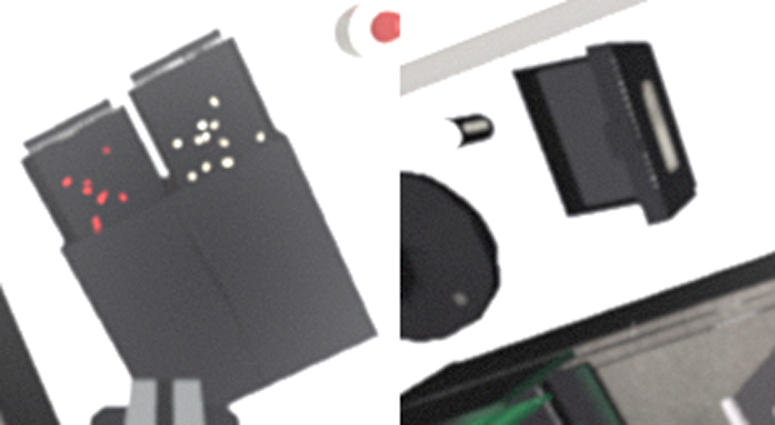

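Run:
```python
from h import *
W=lambda u,v:('w1',255+u/2.5,85+v/2.5); B=lambda u,v:('w1',60+(u-400)/2.5,110+v/2.5); S=lambda u,v:('scene0',80+u/2.5,100+v/2.5)
r=lambda x:np.round(x,4)
for n,a,z in [('FR',W(62,247),.075),('FL',W(285,137),.075),('BL',W(376,333),.075),('rl0',W(25,148),.061),('rl1',W(110,102),.061),('ll0',W(132,77),.061),('ll1',W(218,32),.061),('b0',B(515,70),.033),('b1',B(570,215),.033),('can',B(455,130),0),('glue',W(345,32),0)]:
    print(n,r(atz(*a,z)))
for n,a,b in [('BL',W(376,333),S(445,143)),('lidnear',B(590,45),S(525,365)),('lidfar',B(648,220),S(600,308)),('lidnear2',B(650,43),S(525,365)),('boxcorner near',B(515,70),S(627,465)),('far',B(570,215),S(677,422)),('rlipR',W(25,148),S(475,290))]:
    x,e=tri(a,b); print(n,r(x),r(e))
# rail top: lines
print('rail', [r(atz('scene0',80+u/2.5,100+v/2.5,.06)) for u,v in [(0,135),(690,490)]])
```

```text
FR [0.506 0.394 0.075]
FL [0.4912 0.514  0.075 ]
BL [0.6014 0.5289 0.075 ]
rl0 [0.4554 0.3923 0.061 ]
rl1 [0.4486 0.4399 0.061 ]
ll0 [0.4411 0.4541 0.061 ]
ll1 [0.4352 0.4999 0.061 ]
b0 [0.3792 0.1914 0.033 ]
b1 [0.4595 0.1797 0.033 ]
can [0.3932 0.1188 0.    ]
glue [0.4581 0.5702 0.    ]
BL [0.6061 0.5286 0.069 ] [0.0023 0.0023]
lidnear [0.3903 0.2698 0.0962] [0.0011 0.0011]
lidfar [0.4721 0.2558 0.0958] [0.0016 0.0016]
lidnear2 [0.3997 0.2831 0.0773] [0.0056 0.0056]
boxcorner near [0.3861 0.1842 0.0328] [0.0094 0.0094]
far [0.4598 0.1728 0.0228] [0.0003 0.0003]
rlipR [0.4617 0.3861 0.0548] [0.0077 0.0077]
rail [array([0.3846, 0.9285, 0.06  ]), array([0.3829, 0.1188, 0.06  ])]
```

```bash
python3 - <<'E'
from h import *
S=lambda u,v:('scene0',80+u/2.5,100+v/2.5)
for nm,p,q in [('inner w1',(0,167),(445,0)),('outer w1',(0,155),(395,0))]:
    o,d1=ray('w1',*p);_,d2=ray('w1',*q); n=np.cross(d1,d2)
    for s in [(200,205),(300,257),(200,238),(300,290)]:
        c,d=ray(*S(*s)); print(nm,s,np.round(c+d*(n@(o-c))/(n@d),3))
for p in [(0,140),(0,152),(0,167),(395,0),(445,0),(200,75),(200,92)]: print(p,np.round(atz('w1',*p,.0),3),np.round(atz('w1',*p,.1),3))
# expected label/lid locations in side view
for p in [(.438,.477,.061),(.452,.416,.061),(.431,.263,.096),(.4214,.2068,0)]: print(np.round(proj('side0',p)))
E
python3 - <<'E'
import cv2,numpy as np
a=cv2.imread('pics/side0.png')[150:340,100:500]
E
```

```text
inner w1 (200, 205) [0.383 0.613 0.108]
inner w1 (300, 257) [0.382 0.492 0.106]
inner w1 (200, 238) [0.377 0.62  0.071]
inner w1 (300, 290) [0.376 0.496 0.071]
outer w1 (200, 205) [0.37  0.593 0.125]
outer w1 (300, 257) [0.37  0.476 0.123]
outer w1 (200, 238) [0.363 0.597 0.091]
outer w1 (300, 290) [0.363 0.478 0.09 ]
(0, 140) [0.327 0.025 0.   ] [0.351 0.123 0.1  ]
(0, 152) [0.341 0.015 0.   ] [0.363 0.115 0.1  ]
(0, 167) [0.36  0.002 0.   ] [0.377 0.105 0.1  ]
(395, 0) [0.345 0.605 0.   ] [0.365 0.576 0.1  ]
(445, 0) [0.366 0.665 0.   ] [0.382 0.622 0.1  ]
(200, 75) [0.343 0.332 0.   ] [0.364 0.363 0.1  ]
(200, 92) [0.363 0.323 0.   ] [0.379 0.356 0.1  ]
[265. 241.]
[294. 233.]
[371. 214.]
[395. 252.]
```

>>> move_arm([
  [[1,0,0,0.5,0,0,-0.9],[1,0,0,0.5,0,0,-0.9],[1,0,0,0.5,0,0,-0.9],[1,0,0,0.5,0,0,-0.9],[1,0,0,0,0,0,-0.85]],
])

```text
t: 1.7
eef_pos: [0.4979, 0.4483, 0.2325]
ee_rot: [-0.002, -0.067, 0.998, -0.002]
wrist_force: [1.1, 0.1, -0.4]
gripper_width: 0.0001
gripper_force: 0.0
```

>>> move_arm([
  [[1,0.75,0.3,0,0,0,0],[1,0.75,0.3,0,0,0,0],[1,0.7,0.35,0,0,0,0],[1,0,0,0,0,0,0],[1,0,0,0,0,0,0]],
])

```text
t: 2.2
eef_pos: [0.4071, 0.4758, 0.2362]
ee_rot: [0.0, -0.066, 0.998, 0.0]
wrist_force: [-0.2, -0.4, 1.2]
gripper_width: -0.0002
gripper_force: 0.0
```

>>> move_arm([
  [[1,-0.15,0,0.9,0,0,0],[1,0,0,0.9,0,0,0],[1,0,0,0.9,0,0,0],[1,0,0,0.6,0,0,0],[1,0,0,0,0,0,0]],
])

```text
t: 2.7
eef_pos: [0.4131, 0.4738, 0.1003]
ee_rot: [-0.002, -0.064, 0.998, -0.002]
wrist_force: [0.2, -0.2, 0.7]
gripper_width: -0.0004
gripper_force: 0.0
```

>>> move_arm([
  [[1,0,0,0.6,0,0,0],[1,0,0,0,0,0,0],[1,0,0,0,0,0,0]],
])

```text
t: 3.0
eef_pos: [0.4148, 0.4762, 0.0811]
ee_rot: [0.0, -0.064, 0.998, 0.0]
wrist_force: [0.2, -0.1, 0.6]
gripper_width: 0.0001
gripper_force: 0.0
```

Run:
```python
from h import *
snap('wrist','w2'); snap('side','s2'); o=env.observe(); print(o['eef_pos'],o['wrist_force'])
a=cv2.imread('pics/w2.png')[:,100:500]; b=cv2.imread('pics/s2.png')[140:340,160:460]; 
b=cv2.resize(b,(400,267)); c=np.vstack([a[:333],b]); cv2.imwrite('pics/c3.png',np.clip(c*1.5,0,255).astype('uint8'))
```

```text
[0.41506444 0.47665476 0.08171798] [-0.33706467 -0.05059563  0.53116125]
```

View pics/c3.png

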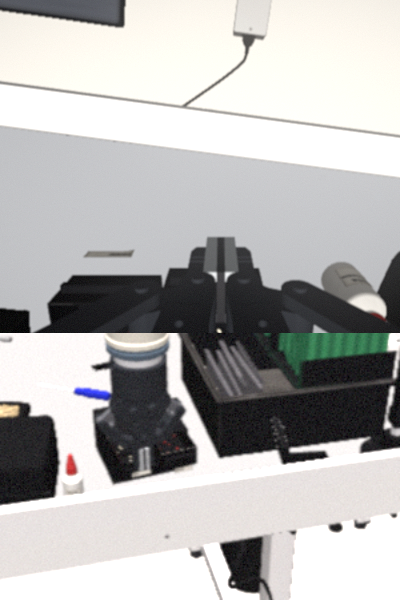

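>>> move_arm([
  [[1,-0.25,0,0,0,0,0],[1,-0.25,0,0,0,0,0],[1,-0.25,0,0,0,0,0],[1,-0.25,0,0,0,0,0],[1,-0.2,0,0,0,0,0]],
])

```text
t: 3.6
eef_pos: [0.4631, 0.4822, 0.08]
ee_rot: [0.0, -0.064, 0.998, 0.0]
wrist_force: [-0.4, -0.1, 0.2]
gripper_width: -0.0001
gripper_force: 0.0
```

>>> move_arm([
  [[1,-0.1,0,0,0,0,0],[1,-0.05,0,0,0,0,0],[1,0,0,0,0,0,0]],
])

```text
t: 3.9
eef_pos: [0.4678, 0.4828, 0.0798]
ee_rot: [-0.0, -0.064, 0.998, -0.0]
wrist_force: [-0.0, 0.3, -0.2]
gripper_width: 0.0001
gripper_force: 0.0
```

>>> move_arm([
  [[1,-0.05,0,0,0,0,0],[1,-0.05,0,0,0,0,0],[1,-0.04,0,0,0,0,0],[1,0,0,0,0,0,0]],
])

```text
t: 4.3
eef_pos: [0.4735, 0.4837, 0.08]
ee_rot: [0.0, -0.065, 0.998, 0.0]
wrist_force: [0.2, 0.2, -0.4]
gripper_width: 0.0003
gripper_force: 0.0
```

Run:
```python
from h import *
for i in range(3):
    o=env.observe(); print(o['eef_pos'],o['wrist_force'])
snap('side','s3'); snap('scene','sc3')
b=cv2.imread('pics/s3.png')[190:290,220:360]; a=cv2.imread('pics/sc3.png')[140:240,200:340]
c=np.hstack([a,b]).astype(float); c=np.clip(255*(c/255)**.6,0,255).astype('uint8')
cv2.imwrite('pics/c4.png',cv2.resize(c,None,fx=2.8,fy=2.8,interpolation=cv2.INTER_CUBIC))
```

```text
[0.47347288 0.48371977 0.08003026] [ 0.17074084  0.15161839 -0.35126508]
[0.47347288 0.48371977 0.08003026] [ 0.17074084  0.15161839 -0.35126508]
[0.47347288 0.48371977 0.08003026] [ 0.17074084  0.15161839 -0.35126508]
```

View pics/c4.png

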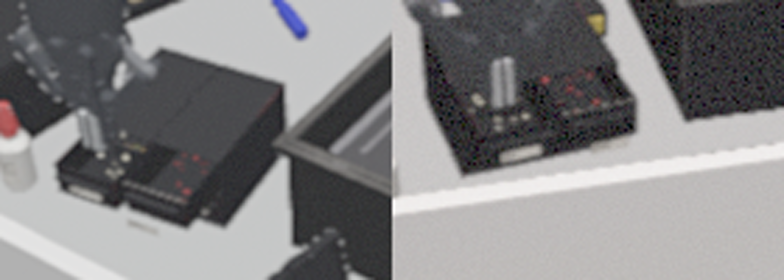

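Run:
```python
from h import *
r=lambda x:np.round(x,4)
P=lambda u,v:('sc3',200+u/2.8,140+v/2.8); Q=lambda u,v:('s3',220+(u-392)/2.8,190+v/2.8)
for n,a,b in [('tip',P(97,152),Q(505,107)),('label mid',P(88,193),Q(520,153)),('Rdrawer rightfront top',P(193,212),Q(622,103))]:
    x,e=tri(a,b); print(n,r(x),r(e))
p=[.4735,.4837]
for z in (.035,.055,.08): print(z,r(proj('sc3',p+[z])),r(proj('s3',p+[z])))
for q in [(.438,.477,.061),(.4873,.4831,.061),(.452,.416,.061)]: print(r(proj('sc3',q)),r(proj('s3',q)))
print(ray('side0',0,0)[0],ray('s3',0,0)[0])
print('transf',r(atz('s3',293,198,.03)),r(atz('s3',293,198,.0)))
```

```text
tip [0.4689 0.4807 0.0713] [0.0002 0.0002]
label mid [0.4464 0.4749 0.0464] [0.0003 0.0003]
Rdrawer rightfront top [0.476  0.3914 0.0515] [0.0047 0.0047]
0.035 [237.1803 204.5816] [259.3506 242.2108]
0.055 [235.9962 198.0486] [258.9044 234.031 ]
0.08 [234.4717 189.6369] [258.3347 223.5875]
[227.207  206.0439] [265.0242 240.9271]
[239.8699 192.7961] [257.9995 227.8285]
[252.7095 212.574 ] [294.0562 232.8633]
[-0.3984691   0.59413574  0.64485132] [-0.3984691   0.59413574  0.64485132]
transf [0.6412 0.3777 0.03  ] [0.6919 0.3671 0.    ]
```

>>> move_arm([
  [[1,0.1,0,-0.3,0,0,0],[1,0.4,0,0,0,0,0],[1,0.4,0,0,0,0,0],[1,0.4,0,0,0,0,0],[1,0.3,0,0,0,0,0]],
])

```text
t: 4.9
eef_pos: [0.4075, 0.4748, 0.0918]
ee_rot: [-0.0, -0.065, 0.998, -0.0]
wrist_force: [0.5, 0.3, -0.4]
gripper_width: -0.0
gripper_force: 0.0
```

>>> move_arm([
  [[1,0,0,0.4,0,0,0],[1,0,0,0.4,0,0,0],[1,0,0,0,0,0,0]],
])

```text
t: 5.2
eef_pos: [0.4088, 0.474, 0.0568]
ee_rot: [-0.002, -0.065, 0.998, -0.002]
wrist_force: [-0.1, -0.2, 0.6]
gripper_width: 0.0002
gripper_force: 0.0
```

Run:
```python
from h import *
o=env.observe(); print(o['eef_pos'],o['wrist_force'])
snap('side','s4'); snap('scene','sc4'); snap('wrist','w4')
b=cv2.imread('pics/s4.png')[190:290,220:360]; a=cv2.imread('pics/sc4.png')[140:240,200:340]
w=cv2.imread('pics/w4.png')[210:310,250:390]
c=np.hstack([a,b]).astype(float); c=np.clip(255*(c/255)**.6,0,255).astype('uint8')
c=cv2.resize(c,None,fx=2.8,fy=2.8,interpolation=cv2.INTER_CUBIC)
w=cv2.resize(np.clip(w*1.8,0,255).astype('uint8'),(420,300),interpolation=cv2.INTER_CUBIC)
C=np.zeros((590,784,3),'uint8'); C[:280]=c; C[285:585,:420]=w
cv2.imwrite('pics/c5.png',C)
for z in (.035,.055,.08): print(z,np.round(proj('sc4',list(o['eef_pos'][:2])+[z])),np.round(proj('s4',list(o['eef_pos'][:2])+[z])))
```

```text
[0.40882147 0.47395099 0.05676605] [-0.13782048 -0.2164509   0.5542812 ]
0.035 [221. 223.] [270. 260.]
0.055 [220. 216.] [269. 252.]
0.08 [218. 208.] [269. 241.]
```

View pics/c5.png

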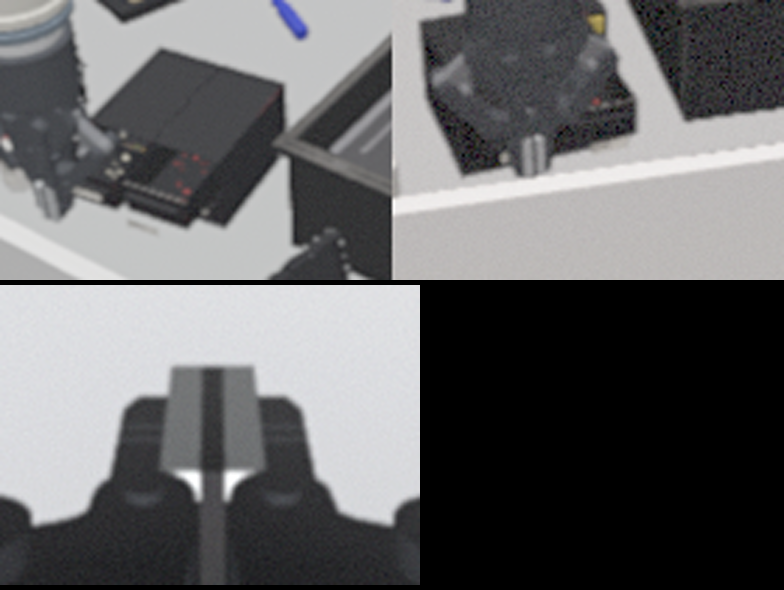

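>>> move_arm([
  [[1,-0.25,0,0,0,0,0],[1,-0.25,0,0,0,0,0],[1,-0.25,0,0,0,0,0],[1,-0.25,0,0,0,0,0],[1,-0.25,0,0,0,0,0]],
])

```text
t: 5.85
eef_pos: [0.4607, 0.482, 0.0602]
ee_rot: [0.0, -0.064, 0.998, 0.0]
wrist_force: [-1.0, 0.6, 0.1]
gripper_width: -0.0002
gripper_force: 0.2
```

>>> move_arm([
  [[1,-0.1,0,0,0,0,0],[1,-0.05,0,0,0,0,0],[1,-0.05,0,0,0,0,0],[1,0,0,0,0,0,0]],
])

```text
t: 6.25
eef_pos: [0.4674, 0.4828, 0.0599]
ee_rot: [-0.0, -0.065, 0.998, -0.0]
wrist_force: [-0.3, 0.2, -0.0]
gripper_width: -0.0
gripper_force: 0.0
```

>>> move_arm([
  [[1,-0.05,0,0,0,0,0],[1,0,0,0,0,0,0]],
])

```text
t: 6.45
eef_pos: [0.4694, 0.4832, 0.06]
ee_rot: [0.0, -0.065, 0.998, 0.0]
wrist_force: [0.8, -0.4, -0.6]
gripper_width: 0.0005
gripper_force: 0.0
```

>>> move_arm([
  [[1,-0.03,0,0,0,0,0],[1,-0.03,0,0,0,0,0],[1,0,0,0,0,0,0]],
])

```text
t: 6.75
eef_pos: [0.4719, 0.4835, 0.06]
ee_rot: [0.0, -0.065, 0.998, 0.0]
wrist_force: [-1.1, -0.1, -0.3]
gripper_width: 0.0
gripper_force: 0.0
```

>>> move_arm([
  [[1,-0.03,0,0,0,0,0],[1,0,0,0,0,0,0]],
])

```text
t: 6.95
eef_pos: [0.4731, 0.4836, 0.06]
ee_rot: [0.0, -0.065, 0.998, 0.0]
wrist_force: [0.1, 0.0, -0.2]
gripper_width: -0.0002
gripper_force: 0.0
```

>>> move_arm([
  [[1,-0.03,0,0,0,0,0],[1,0,0,0,0,0,0]],
])

```text
t: 7.15
eef_pos: [0.4743, 0.4837, 0.06]
ee_rot: [0.0, -0.065, 0.998, 0.0]
wrist_force: [-1.4, 0.5, -1.3]
gripper_width: -0.0001
gripper_force: 0.0
```

>>> move_arm([
  [[1,-0.03,0,0,0,0,0],[1,0,0,0,0,0,0],[1,0,0,0,0,0,0]],
])

```text
t: 7.45
eef_pos: [0.4754, 0.4839, 0.06]
ee_rot: [0.0, -0.065, 0.998, 0.0]
wrist_force: [0.2, 0.1, 0.6]
gripper_width: 0.0004
gripper_force: 0.0
```

```bash
cat >> h.py <<'E'
def blockshift(a,b,box=(235,155,308,222)):
    x0,y0,x1,y1=box
    A,B=[cv2.GaussianBlur(cv2.cvtColor(cv2.imread(f'pics/{k}.png')[y0:y1,x0:x1],6).astype(np.float32),(3,3),0) for k in (a,b)]
    M=np.eye(2,3,dtype=np.float32); cc,M=cv2.findTransformECC(A,B,M,cv2.MOTION_TRANSLATION); return cc,M[:,2]
E
python3 - <<'E'
from h import *
snap('scene','sc6'); o=env.observe(); print(o['eef_pos'],o['wrist_force'])
bx=(262,158,306,222)  # right side of block
print(blockshift('scene0','sc6',bx),blockshift('scene0','sc3',bx))
d=np.array(proj('sc6',(.556,.461,.075)));print('px per mm',(np.array(proj('sc6',(.566,.4623,.075)))-d)/10)
E
```

```text
[0.47535041 0.48390411 0.05998484] [ 0.09158403 -0.31901356 -0.48208926]
(0.9999889097307443, array([-0.00431064,  0.0026807 ], dtype=float32)) (0.999988130658229, array([-0.00357632,  0.00860151], dtype=float32))
px per mm [ 0.22217427 -0.24177102]
```

>>> move_arm([
  [[1,-0.03,0,0,0,0,0],[1,0,0,0,0,0,0],[1,0,0,0,0,0,0]],
])

```text
t: 7.8
eef_pos: [0.4766, 0.4841, 0.06]
ee_rot: [0.0, -0.065, 0.998, 0.0]
wrist_force: [-0.3, -0.9, 0.3]
gripper_width: 0.0002
gripper_force: 0.0
```

>>> move_arm([
  [[1,-0.02,0,0,0,0,0],[1,0,0,0,0,0,0],[1,0,0,0,0,0,0]],
])

```text
t: 8.1
eef_pos: [0.4773, 0.4842, 0.06]
ee_rot: [0.0, -0.065, 0.998, 0.0]
wrist_force: [-0.1, -0.1, 0.0]
gripper_width: 0.0004
gripper_force: 0.0
```

```bash
cat > c.py <<'E'
from h import *
import sys
k=sys.argv[1]; snap('scene',k); o=env.observe(); print(o['t'],o['eef_pos'],o['wrist_force'],o['torque'])
print(blockshift('scene0',k,(262,158,306,222)))
E
python3 c.py sc7
```

```text
8.15 [0.47734231 0.48416851 0.06000513] [-0.20766144  0.00092841 -0.18627757] [ 0.01857608 -0.01305923 -0.01629872]
(0.9999882180414293, array([-0.00262515,  0.00268261], dtype=float32))
```

>>> move_arm([
  [[1,-0.03,0,0,0,0,0],[1,0,0,0,0,0,0],[1,0,0,0,0,0,0]],
])

```text
t: 8.45
eef_pos: [0.4785, 0.4843, 0.06]
ee_rot: [0.0, -0.065, 0.998, 0.0]
wrist_force: [0.1, -0.5, -0.0]
gripper_width: -0.0
gripper_force: 0.0
```

>>> move_arm([
  [[1,-0.02,0,0,0,0,0],[1,0,0,0,0,0,0],[1,0,0,0,0,0,0]],
])

```text
t: 8.75
eef_pos: [0.4788, 0.4843, 0.0599]
ee_rot: [-0.0, -0.065, 0.998, -0.0]
wrist_force: [-3.7, 0.9, 2.1]
gripper_width: -0.0004
gripper_force: 1.9
```

```bash
python3 c.py sc8
python3 - <<'E'
import cv2,numpy as np
a=cv2.imread('pics/sc8.png')[140:240,200:310].astype(float)
w=np.clip(255*(a/255)**.6,0,255).astype('uint8')
cv2.imwrite('pics/c6.png',cv2.resize(w,None,fx=5,fy=5,interpolation=cv2.INTER_CUBIC))
E
```

```text
8.8 [0.4787909  0.48429221 0.05991075] [-4.24518118  0.12924287  1.25637983] [-0.02302838  0.68099243 -0.02789561]
(0.999987363911999, array([-0.00574403,  0.00524037], dtype=float32))
```

View pics/c6.png

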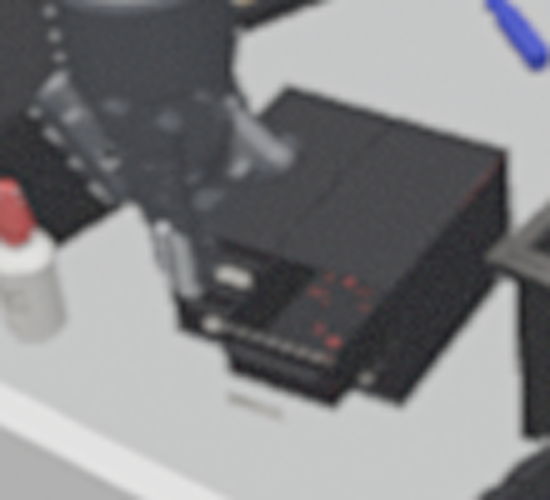

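>>> move_arm([
  [[1,0.1,0,0,0,0,0],[1,0.5,0,0,0,0,0],[1,0.5,0,0,0,0,0],[1,0.5,0,0,0,0,0],[1,0.05,0,0,0,0,0]],
])

```text
t: 9.3
eef_pos: [0.4121, 0.4753, 0.0598]
ee_rot: [-0.0, -0.065, 0.998, -0.0]
wrist_force: [-0.2, 0.1, -0.7]
gripper_width: -0.0002
gripper_force: 0.0
```

>>> move_arm([
  [[1,0,-0.4,0,0,0,0],[1,0,-0.4,0,0,0,0],[1,0,-0.4,0,0,0,0],[1,0,-0.4,0,0,0,0],[1,0,0,0,0,0,0]],
])

```text
t: 9.8
eef_pos: [0.4225, 0.4095, 0.0598]
ee_rot: [-0.0, -0.063, 0.998, -0.001]
wrist_force: [0.4, 0.1, -0.0]
gripper_width: -0.0001
gripper_force: 0.0
```

>>> move_arm([
  [[1,-0.25,0,0,0,0,0],[1,-0.25,0,0,0,0,0],[1,-0.25,0,0,0,0,0],[1,-0.25,0,0,0,0,0],[1,-0.2,0,0,0,0,0]],
])

```text
t: 10.3
eef_pos: [0.4708, 0.4191, 0.0599]
ee_rot: [0.0, -0.065, 0.998, 0.0]
wrist_force: [-1.1, 0.7, 0.5]
gripper_width: -0.0004
gripper_force: 0.2
```

>>> move_arm([
  [[1,-0.1,0,0,0,0,0],[1,-0.1,0,0,0,0,0],[1,-0.05,0,0,0,0,0],[1,0,0,0,0,0,0]],
])

```text
t: 10.7
eef_pos: [0.4797, 0.4199, 0.06]
ee_rot: [0.0, -0.065, 0.998, -0.0]
wrist_force: [-0.0, -0.3, -0.1]
gripper_width: 0.0001
gripper_force: 0.0
```

>>> move_arm([
  [[1,-0.03,0,0,0,0,0],[1,-0.03,0,0,0,0,0],[1,0,0,0,0,0,0]],
])

```text
t: 11.0
eef_pos: [0.482, 0.4203, 0.06]
ee_rot: [0.0, -0.065, 0.998, 0.0]
wrist_force: [-0.1, -0.1, -0.1]
gripper_width: 0.0003
gripper_force: 0.0
```

```bash
python3 c.py sc9
```

```text
11.05 [0.48197244 0.42025418 0.06003132] [-0.80371079 -0.10283344 -0.22702399] [-0.01371127 -0.00054052 -0.03443195]
(0.9370082072927045, array([ 0.2843649, -0.4911385], dtype=float32))
```

>>> move_arm([
  [[1,-0.03,0,0,0,0,0],[1,-0.03,0,0,0,0,0],[1,0,0,0,0,0,0]],
])

```text
t: 11.35
eef_pos: [0.4846, 0.4206, 0.06]
ee_rot: [0.0, -0.065, 0.998, 0.0]
wrist_force: [0.2, -0.2, 0.6]
gripper_width: -0.0001
gripper_force: 0.0
```

>>> move_arm([
  [[1,-0.03,0,0,0,0,0],[1,0,0,0,0,0,0],[1,0,0,0,0,0,0]],
])

```text
t: 11.65
eef_pos: [0.4856, 0.4207, 0.06]
ee_rot: [0.0, -0.065, 0.998, 0.0]
wrist_force: [0.1, -0.9, -0.4]
gripper_width: 0.0002
gripper_force: 0.0
```

>>> move_arm([
  [[1,-0.02,0,0,0,0,0],[1,0,0,0,0,0,0],[1,0,0,0,0,0,0]],
])

```text
t: 11.95
eef_pos: [0.4864, 0.4208, 0.06]
ee_rot: [0.0, -0.065, 0.998, 0.0]
wrist_force: [-0.1, -0.6, 0.6]
gripper_width: -0.0
gripper_force: 0.0
```

Block x −0.0738, so contact with the stop is imminent.

>>> move_arm([
  [[1,-0.015,0,0,0,0,0],[1,0,0,0,0,0,0],[1,0,0,0,0,0,0]],
])

```text
t: 12.25
eef_pos: [0.487, 0.4208, 0.06]
ee_rot: [0.0, -0.065, 0.998, -0.0]
wrist_force: [-0.3, -0.3, 0.3]
gripper_width: -0.0001
gripper_force: 0.0
```

>>> move_arm([
  [[1,-0.01,0,0,0,0,0],[1,0,0,0,0,0,0],[1,0,0,0,0,0,0]],
])

```text
t: 12.55
eef_pos: [0.487, 0.4209, 0.06]
ee_rot: [-0.0, -0.065, 0.998, -0.0]
wrist_force: [-2.7, -0.8, 1.3]
gripper_width: 0.0001
gripper_force: 1.3
```

>>> move_arm([
  [[1,-0.005,0,0,0,0,0],[1,0,0,0,0,0,0],[1,0,0,0,0,0,0]],
])

```text
t: 12.85
eef_pos: [0.4871, 0.4209, 0.0599]
ee_rot: [-0.0, -0.065, 0.998, -0.0]
wrist_force: [-5.1, 0.6, 3.2]
gripper_width: 0.0003
gripper_force: 2.5
```

>>> move_arm([
  [[1,0.1,0,0,0,0,0],[1,0.5,0,0,0,0,0],[1,0.2,0,-0.5,0,0,0],[1,0,0,-1,0,0,0],[1,0,0,-1,0,0,0]],
])

```text
t: 13.35
eef_pos: [0.4556, 0.4165, 0.1606]
ee_rot: [0.0, -0.065, 0.998, -0.0]
wrist_force: [-0.3, 0.0, -0.1]
gripper_width: 0.0001
gripper_force: 0.0
```

>>> move_arm([
  [[1,0,0,-0.8,0,0,0],[1,0,0,-0.4,0,0,0],[1,0,0,0,0,0,0],[1,0,0,0,0,0,0]],
])

```text
t: 13.75
eef_pos: [0.4559, 0.4167, 0.2076]
ee_rot: [0.0, -0.065, 0.998, 0.0]
wrist_force: [-0.4, -0.2, -0.7]
gripper_width: -0.0001
gripper_force: 0.0
```

```bash
python3 c.py sc10
python3 - <<'E'
from h import *
snap('wrist','w10')
print(blockshift('scene0','sc10',(285,158,306,222)))
E
```

```text
13.8 [0.45547948 0.41635285 0.20676604] [-0.54413119 -0.28752559 -0.58861437] [0.02396449 0.01494154 0.00247495]
(0.9436490267753509, array([ 0.19190907, -0.43599933], dtype=float32))
(0.9999921196619398, array([-0.00276347,  0.00887223], dtype=float32))
```

>>> move_arm([
  [[1,0,0,0,0,0,1],[1,0,0,0,0,0,1],[1,0,0,0,0,0,1],[1,0,0,0,0,0,1],[1,0,0,0,0,0,1]],
])

```text
t: 14.35
eef_pos: [0.4553, 0.4163, 0.2062]
ee_rot: [-0.001, 0.198, 0.98, -0.001]
wrist_force: [-1.1, -0.6, -1.3]
gripper_width: 0.0001
gripper_force: 0.0
```

>>> move_arm([
  [[1,0,0,0,0,0,1],[1,0,0,0,0,0,1],[1,0,0,0,0,0,1],[1,0,0,0,0,0,1],[1,0,0,0,0,0,1]],
])

```text
t: 14.85
eef_pos: [0.4553, 0.4163, 0.2061]
ee_rot: [-0.0, 0.445, 0.896, -0.001]
wrist_force: [0.7, -0.9, -0.3]
gripper_width: -0.0001
gripper_force: 0.0
```

>>> move_arm([
  [[1,0,0,0,0,0,1],[1,0,0,0,0,0,1],[1,0,0,0,0,0,1],[1,0,0,0,0,0,1],[1,0,0,0,0,0,1]],
])

```text
t: 15.35
eef_pos: [0.4553, 0.4163, 0.2061]
ee_rot: [-0.0, 0.662, 0.75, -0.001]
wrist_force: [-0.8, 0.2, 0.7]
gripper_width: 0.0001
gripper_force: 0.0
```

>>> move_arm([
  [[1,0,0,0,0,0,1],[1,0,0,0,0,0,1],[1,0,0,0,0,0,0.85],[1,0,0,0,0,0,0],[1,0,0,0,0,0,0]],
])

```text
t: 15.85
eef_pos: [0.4555, 0.4165, 0.2068]
ee_rot: [0.0, 0.763, 0.646, -0.001]
wrist_force: [0.8, 0.5, 0.1]
gripper_width: -0.0002
gripper_force: 0.0
```

>>> move_arm([
  [[1,-0.65,0.1,0,0,0,0],[1,-0.65,0.1,0,0,0,0],[1,-0.65,0.1,0,0,0,0],[1,-0.65,0.06,0,0,0,0],[1,0,0,0,0,0,0]],
])

```text
t: 16.35
eef_pos: [0.4517, 0.3092, 0.2074]
ee_rot: [0.0, 0.764, 0.645, -0.001]
wrist_force: [-0.3, 0.3, -0.2]
gripper_width: 0.0
gripper_force: 0.0
```

Run:
```python
from h import *
o=env.observe(); print(o['eef_pos'],o['ee_rot'],o['joint_positions'])
snap('wrist','w11'); snap('scene','sc11'); snap('side','s11')
a=cv2.imread('pics/sc11.png')[120:300,190:390]; b=cv2.imread('pics/s11.png')[150:290,220:440]; w=cv2.imread('pics/w11.png')
c=np.zeros((600,800,3),'uint8')
c[:360,:400]=cv2.resize(a,(400,360),interpolation=2); c[:255,400:]=cv2.resize(b,(400,255),interpolation=2)
c[350:600,400:]=cv2.resize(w,(400,250),interpolation=3)
w2=cv2.imread('pics/sc10.png')[140:240,200:340]; c[365:600,:329]=cv2.resize(w2,(329,235),interpolation=2)
c=np.clip(255*(c/255.)**.65,0,255).astype('uint8')
cv2.imwrite('pics/c7.png',c)
```

```text
[0.45174706 0.30916232 0.20744822] [ 2.11902650e-04  7.64112018e-01  6.45082630e-01 -1.08599831e-03] [ 5.97817521e-01  2.64647966e-01  1.82739608e+00 -7.43500378e-04
  1.05166544e+00  7.66719534e-01]
```

View pics/c7.png

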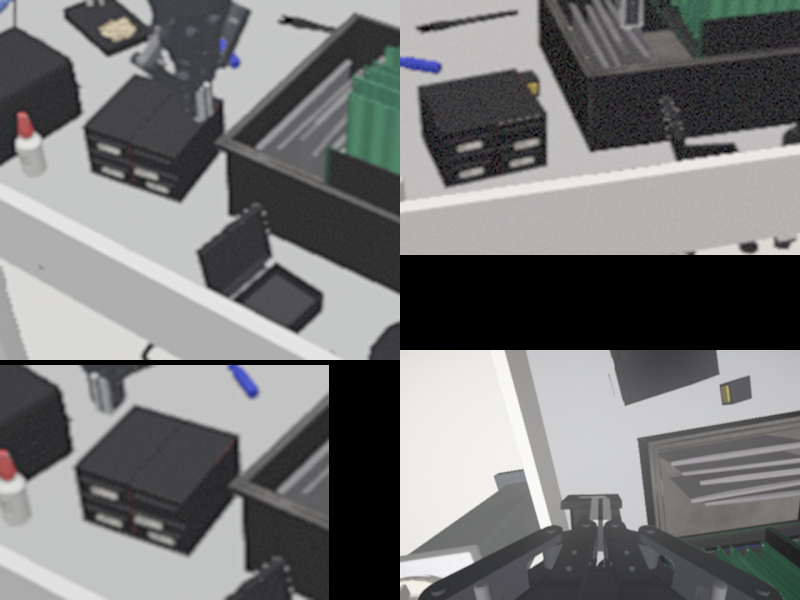

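>>> move_arm([
  [[1,0,0,0.9,0,0,0],[1,0,0,0.9,0,0,0],[1,0,0,0.8,0,0,0],[1,0,0,0.5,0,0,0],[1,0,0,0,0,0,0]],
])

```text
t: 17.0
eef_pos: [0.4508, 0.3117, 0.0811]
ee_rot: [-0.0, 0.764, 0.645, -0.002]
wrist_force: [-0.5, -0.3, 0.7]
gripper_width: -0.0003
gripper_force: 0.0
```

>>> move_arm([
  [[1,-0.2,0,0,0,0,0],[1,-0.2,0,0,0,0,0],[1,-0.2,0,0,0,0,0],[1,-0.2,0,0,0,0,0],[1,0,0,0,0,0,0]],
])

```text
t: 17.5
eef_pos: [0.447, 0.2793, 0.0846]
ee_rot: [0.0, 0.765, 0.644, 0.0]
wrist_force: [0.3, 0.3, 1.1]
gripper_width: 0.0
gripper_force: 0.0
```

```bash
cat > d.py <<'E'
from h import *
import sys
k=sys.argv[1]; snap('scene',k); o=env.observe(); print(o['t'],o['eef_pos'],o['wrist_force'])
D=lambda b:[float(np.abs(cv2.imread('pics/sc11.png')[b[1]:b[3],b[0]:b[2]].astype(float)-cv2.imread(f'pics/{k}.png')[b[1]:b[3],b[0]:b[2]]).mean().round(2))]
print('lid diff',D((285,220,326,262)),'box', D((310,258,352,288)))
E
python3 d.py sc12
```

```text
17.55 [0.44723584 0.27980356 0.08454306] [ 0.14273273  0.56740716 -0.82771934]
lid diff [15.72] box [1.57]
```

>>> move_arm([
  [[1,-0.15,0,0,0,0,0],[1,-0.15,0,0,0,0,0],[1,-0.15,0,0,0,0,0],[1,-0.15,0,0,0,0,0],[1,-0.15,0,0,0,0,0]],
])

```text
t: 18.05
eef_pos: [0.4421, 0.2503, 0.084]
ee_rot: [0.0, 0.764, 0.645, 0.0]
wrist_force: [1.1, 1.5, 0.5]
gripper_width: 0.0001
gripper_force: 0.6
```

```bash
python3 d.py sc13
```

```text
18.1 [0.44153872 0.24944553 0.08385645] [-0.86696305  0.16510558  0.6176406 ]
lid diff [50.83] box [1.44]
```

>>> move_arm([
  [[1,-0.15,0,0,0,0,0],[1,-0.15,0,0,0,0,0],[1,0,0,0,0,0,0]],
])

```text
t: 18.4
eef_pos: [0.4395, 0.238, 0.0838]
ee_rot: [-0.0, 0.764, 0.645, -0.001]
wrist_force: [-0.1, -0.7, 0.6]
gripper_width: 0.0001
gripper_force: 0.0
```

```bash
python3 d.py sc14
```

```text
18.45 [0.43968192 0.23837669 0.08387564] [ 1.14264063 -0.18148627  0.63282281]
lid diff [66.98] box [1.11]
```

>>> move_arm([
  [[1,-0.15,0,0,0,0,0],[1,-0.15,0,0,0,0,0],[1,-0.15,0,0,0,0,0],[1,-0.15,0,0,0,0,0],[1,0,0,0,0,0,0]],
])

```text
t: 18.95
eef_pos: [0.4355, 0.2144, 0.0839]
ee_rot: [-0.0, 0.765, 0.645, -0.0]
wrist_force: [0.8, -0.8, -0.3]
gripper_width: 0.0001
gripper_force: 0.0
```

>>> move_arm([
  [[1,-0.15,0,0.1,0,0,0],[1,-0.15,0,0.1,0,0,0],[1,-0.15,0,0.1,0,0,0],[1,-0.15,0,0.1,0,0,0],[1,0,0,0,0,0,0]],
])

```text
t: 19.45
eef_pos: [0.431, 0.1905, 0.0672]
ee_rot: [-0.0, 0.765, 0.645, -0.001]
wrist_force: [1.1, 0.1, 0.0]
gripper_width: 0.0
gripper_force: 0.0
```

```bash
python3 d.py sc15
```

```text
19.5 [0.43140875 0.19098027 0.06751506] [ 0.5065774   0.66647566 -0.22043163]
lid diff [69.25] box [25.42]
```

>>> move_arm([
  [[1,-0.05,0,0.1,0,0,0],[1,-0.05,0,0.1,0,0,0],[1,0,0,0.1,0,0,0],[1,0,0,0,0,0,0],[1,0,0,0,0,0,0]],
])

```text
t: 20.0
eef_pos: [0.4311, 0.1877, 0.0558]
ee_rot: [-0.0, 0.764, 0.645, -0.0]
wrist_force: [-0.2, 0.2, -0.1]
gripper_width: 0.0001
gripper_force: 0.0
```

>>> move_arm([
  [[1,0,0,0.04,0,0,0],[1,0,0,0.04,0,0,0],[1,0,0,0,0,0,0]],
])

```text
t: 20.3
eef_pos: [0.4312, 0.1877, 0.0526]
ee_rot: [-0.0, 0.764, 0.645, -0.0]
wrist_force: [0.6, -0.3, 0.8]
gripper_width: -0.0002
gripper_force: 0.0
```

>>> move_arm([
  [[1,0,0,0.03,0,0,0],[1,0,0,0.03,0,0,0],[1,0,0,0,0,0,0]],
])

```text
t: 20.6
eef_pos: [0.4312, 0.1876, 0.0503]
ee_rot: [-0.0, 0.764, 0.645, -0.0]
wrist_force: [-0.2, -0.4, -0.6]
gripper_width: -0.0003
gripper_force: 0.0
```

>>> move_arm([
  [[1,0,0,0.03,0,0,0],[1,0,0,0,0,0,0]],
])

```text
t: 20.8
eef_pos: [0.4312, 0.1876, 0.0491]
ee_rot: [-0.0, 0.764, 0.645, -0.0]
wrist_force: [0.3, 0.5, 1.0]
gripper_width: -0.0003
gripper_force: 0.0
```

>>> move_arm([
  [[1,0,0,0.03,0,0,0],[1,0,0,0,0,0,0]],
])

```text
t: 21.0
eef_pos: [0.4312, 0.1876, 0.0479]
ee_rot: [-0.0, 0.764, 0.645, -0.0]
wrist_force: [0.0, -0.2, -0.8]
gripper_width: 0.0003
gripper_force: 0.0
```

>>> move_arm([
  [[1,0,0,0.03,0,0,0],[1,0,0,0,0,0,0]],
])

```text
t: 21.2
eef_pos: [0.4314, 0.1877, 0.0468]
ee_rot: [0.0, 0.764, 0.645, 0.0]
wrist_force: [-0.6, -0.3, 1.5]
gripper_width: 0.0001
gripper_force: 0.8
```

>>> move_arm([
  [[1,0,0,0.03,0,0,0],[1,0,0,0,0,0,0]],
])

```text
t: 21.4
eef_pos: [0.4315, 0.1877, 0.0462]
ee_rot: [0.0, 0.764, 0.645, 0.0]
wrist_force: [-2.7, -2.0, 14.3]
gripper_width: -0.0001
gripper_force: 7.0
```

>>> move_arm([
  [[1,0,0,-0.1,0,0,0],[1,0,0,-0.5,0,0,0],[1,0,0,-1,0,0,0],[1,0,0,-1,0,0,0],[1,0,0,-1,0,0,0]],
])

```text
t: 21.9
eef_pos: [0.4308, 0.1875, 0.191]
ee_rot: [-0.0, 0.764, 0.645, -0.0]
wrist_force: [0.2, 0.5, 0.1]
gripper_width: -0.0
gripper_force: 0.0
```

>>> move_arm([
  [[1,0.9,0,-0.6,0,0,0],[1,0.9,0,0,0,0,0],[1,0.9,0,0,0,0,0],[1,0.9,0,0,0,0,0],[1,0,0,0,0,0,0]],
])

```text
t: 22.4
eef_pos: [0.4562, 0.3333, 0.2136]
ee_rot: [-0.0, 0.764, 0.646, 0.001]
wrist_force: [1.4, 0.6, -0.1]
gripper_width: 0.0
gripper_force: 0.0
```

Run:
```python
from h import *
from scipy.optimize import least_squares
for n in ('scene','side','wrist'): snap(n,n+'F')
o=env.observe(); print(o['t'],o['eef_pos'])
b=(270,210,370,300)
g=cv2.cvtColor(cv2.imread('pics/sceneF.png'),6)[b[1]:b[3],b[0]:b[2]]
m=(g<75).astype('uint8'); n,l,st,c=cv2.connectedComponentsWithStats(m)
for s in st[1:]:
    if s[4]>80: print(s)
h=l==l[257-b[1]+5,320-b[0]] 
cn,_=cv2.findContours(h.astype('uint8'),0,1); cn=max(cn,key=cv2.contourArea)
print((cv2.approxPolyDP(cn,2,True)[:,0]+b[:2]).tolist())
R=lambda y:np.array([[np.cos(y),-np.sin(y)],[np.sin(y),np.cos(y)]])
for nm,zt in (('shut',.044),):
    P=[np.r_[R(1.405)@[x,y]+[.4214,.2068],z] for z in (0,zt) for x in (-.0365,.0365) for y in (-.043,.043)]
    print(np.round([proj('sceneF',p) for p in P]).tolist())
print('block',blockshift('scene0','sceneF',(262,158,306,222)))
```

```text
22.55 [0.45493141 0.32899388 0.21309423]
[  0   0  19  11 138]
[  34    0   66   47 2119]
[ 33  38  49  39 836]
[[327, 248], [303, 268], [338, 286], [350, 275], [351, 262]]
[[354.0, 278.0], [325.0, 305.0], [327.0, 260.0], [299.0, 284.0], [355.0, 264.0], [325.0, 291.0], [327.0, 246.0], [298.0, 270.0]]
block (0.912433487104462, array([ 0.33779252, -0.5933926 ], dtype=float32))
```

```bash
python3 -c "
from station import env
print(env.sign_off())"
```

```text
the job is handed in; nothing more can be done
None
```

I pushed both upper drawers fully shut, then tipped the box lid over and pressed it shut. The block did not move, and I saw no shift of the box. I checked the lid only by the firm stop under about 14 N and by measuring its outline in the camera image, not by a final look. I also didn't re-check the three bystanders at the end. The job is handed in at about 22.5 s.

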